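# Clear the bay, put the hole saws in their case

## Robot

A 6-joint arm with a two-finger parallel gripper is mounted at the origin on the work surface. World frame = base frame: x ahead of the robot, y to its left, z up, the work surface at z = 0. Lengths are in mm, angles in degrees, forces in N, time in s.
With the tool pointing down it reaches from about 300 to 775 mm from the base axis. Payload 14.6 kg.
Tool frame: the origin (TCP) lies at the very end of the fingers, on their centre line; the grasp point (between the pads) lies 19 mm behind it (bot.grip_depth is the z of the grasp point in the tool frame, in mm); z points along the fingers, y is the line along which they close (so a half turn about z gives the same grasp; the last joint's range is limited). The gripper opens to 94 mm and grips with 3 to 60 N. Pads are 16 mm wide; open, the fingers measure 119 mm over their backs; the gripper's body (75 mm by 177 mm) begins 78 mm behind the grasp point.
Start: joints at [-69.018, 17.183, 87.147, -0, 75.671, -3.816], TCP at [230.67, -499.28, 205.446] pointing down, gripper open.
Joint ranges: [-173.82, 173.82], [-45.26, 126.66], [13.44, 144.39], [-59.66, 239.66], [0, 175.72], [-146.38, 146.38]. Speed limits (degrees/s): [127.2, 127.2, 147.25, 180, 180, 180].

## Interface

Orientations are given as a 3x3 rotation matrix whose columns are the frame's x, y, z axes.
In Python, from cell import telemetry, optics, bot gives the robot as it stands.
- The arm moves only by the shell command python3 -m handwheel 'ROWS' [FORCE]. ROWS is a JSON object of lists of equal length, an entry for each row: "delta_rot": the turn, a rotation vector about the tool's x, y, z in rad, a list of three; "dp": the shift along the tool's x, y, z in m, a list of three; "gripper": the finger opening in m, from 0 to 0.094. In form: {"delta_rot": [[wx, wy, wz], ...], "dp": [[tx, ty, tz], ...], "gripper": [gripper, ...]}. A call has 1 to 10 rows; each row is the pose to reach, as a shift and turn from the pose commanded when the call began, along the tool's axes at that moment; what a row does not reach only later rows make up. A row lasts 1/10 s, in which the tool goes at most 50 mm and 8.59 degrees, less where a joint would pass 70% of its speed; a pose out of reach is approached as far as the arm can. A call with a gripper value outside its range is refused whole. The fingers move at their own pace and stop on an object; FORCE is the grip in N (left out, the last holds). Time passes only in rows, so rows that repeat a pose let the fingers close. It gives the time, the measured TCP pose, the force, the opening and the grip force at its end, in the units of the state.
- telemetry.state(): the state, without advancing time (a new reading comes with each control period).
- optics.capture(name): name is "scene" or "side" or "wrist"; returns the picture (384x512x3 uint8, red, green, blue); there is no depth.
- optics.camera_model(name): a dict with "K" (3x3 intrinsics, pixels), "rvec" (rotation vector, rad) and "tvec" (3), from world to camera coordinates, as OpenCV has them; the wrist camera has in their place "T_tool_cam" (4x4, takes a point from camera to tool coordinates, whose origin is the TCP and whose axes are the flange's). Camera axes: x right, y down, z forward; pixel columns grow to the right and rows downward; lengths in mm; the calibration is good to about 2 mm. The wrist camera is an equidistant fisheye: a pixel r from the principal point sees the ray r / f radians off the axis. A picture is of the moment at which its call begins: read the wrist's pose just before it. camera_model takes no time and is no camera call.
- bot.sign_off(): hands the job in; it is judged then, once.
The state is a dict: "t": time; "joints": joint angles; "dq": joint speeds; "effort": joint torques, N m; "tcp_pos": TCP position; "eef_rot": TCP orientation; "wrist_force": force on the tool from outside, world axes, zero at the start; "wrist_torque": the same for the moment, N m; "width": finger opening in mm; "grip_force": force on a finger pad.
Only numpy, scipy, OpenCV 4.12 (cv2) and the standard library are available. Lean on these libraries where they do the work, as an engineer would, in place of code of your own. Each camera call takes 0.05 s, during which the arm holds its last target. There are 200 camera calls.

## Task

Both hole saws at the back of the wooden bay belong in the open foam-lined case, and the glue bottle and the can stand in the way: first move the bottle and the can, upright, into the shallow white tray at the side, then press each hole saw, shank up, fully home into the foam cutout of its own size. Only then stand the bottle and the can each back on the very spot in the bay where it stood at the start, within about a centimetre. Tip nothing over, and leave the roll of tape and the wood offcut alone.

Things in the scene. Friction and masses are not known exactly. Their poses are not given: they have to be found in the camera images.
- bottle: white plastic glue bottle, round, 56 mm diameter up to 100 mm height, then a shoulder and a white nozzle to 132 mm. Stands in the front row of the bay. Neighbours 70 mm behind, 76 mm beside (centres): the fingers fit only along the bay's x, above the 66 mm high saws. Origin: centre of its foot, z up; 0.2 to 0.45 kg
- can: round tin can of finish with a brown paper wrap and flat steel lid, 64 mm diameter, 110 mm high. Stands in the front row of the bay beside the bottle. Neighbours 70 mm behind, 76 mm beside (centres): the fingers fit only along the bay's x, above the 66 mm high saws. Origin: centre of its foot, z up; 0.25 to 0.6 kg
- saw_large: the larger of two hole saws: bare steel cylinder with slots in its side, standing teeth down, shank up, in the bay's back row. Diameter 54 mm, cylinder 52 mm high, then a 22 mm collar and 11 mm shank stub to 66 mm; foot edge chamfered 3 mm. Origin: centre of its foot, z up; 0.09 to 0.31 kg
- saw_small: the smaller of two hole saws: bare steel cylinder with slots in its side, standing teeth down, shank up, in the bay's back row. Diameter 38 mm, cylinder 52 mm high, then a 22 mm collar and 11 mm shank stub to 66 mm; foot edge chamfered 3 mm. Origin: centre of its foot, z up; 0.09 to 0.31 kg
- foam_large: dark foam block 94x94x34 mm in one end of the open grey case (the other block 95 mm off along x). Cutout for the 54 mm saw: light floor, four springy lips, 51.6 mm clear, 59.6 at the mouth, lead-in 10 mm deep; centres the saw, grips by friction: push down 3-12 N to its floor. Origin: centre of underside, 5 mm over the table; floor 8 mm, top 34 mm above it. z up, fixed; case wall 30 mm high
- foam_small: dark foam block 94x94x34 mm in one end of the open grey case (the other block 95 mm off along x). Cutout for the 38 mm saw: light floor, four springy lips, 35.6 mm clear, 43.6 at the mouth, lead-in 10 mm deep; centres the saw, grips by friction: push down 3-12 N to its floor. Origin: centre of underside, 5 mm over the table; floor 8 mm, top 34 mm above it. z up, fixed; case wall 30 mm high
- tray: shallow white plastic tray, 220 mm (its x) by 120 mm (its y), rim 12 mm high and 4 mm thick, floor 4 mm thick: the side area for the bottle and the can, which fit in it 100 mm apart along its x. On the left or on the right of the bay, the case being on the other side. Origin: centre of its underside on the table, z up, fixed
- bay: wooden bay, open towards the robot (its -x side): base 9 mm thick, 194 x 186 mm; walls 9 mm thick, 36 mm high on the other three sides. On its base bottle and can stand in front at x = -44 mm, the saws behind at x = +26 mm, each pair at y = +-38 mm, either way round. Inner face of the far wall at x = +96 mm. Origin on the table, z up, x away from the robot, fixed
- tape: roll of pale tape lying flat, 92 mm outer diameter, 24 mm high, beyond and beside the bay: a bystander. Origin: centre of its underside
- offcut: pale wood offcut, 50 x 120 x 30 mm, lying beyond and beside the bay: a bystander. Origin: centre of its underside
There are look-alikes about, which are no part of the job. What is shaped like the saw_small but green or purple is not meant.

How it is judged (in metres and radians):
On the way, in this order (a step that is already met when the one before it is completed fails the run):
1. bottle and can both stand upright and released in the tray (x of bottle in the frame of tray between -0.09 and 0.09 m and y of bottle in the frame of tray between -0.045 and 0.045 m and z of each of bottle, can in the frame of tray below 0.009 m and angle between each of bottle, can's own z axis and vertical below 0.12 rad and linear speed of each of bottle, can below 0.05 m/s and contact force between each of bottle, can and the fingers below 0.3 N and x of can in the frame of tray between -0.09 and 0.09 m and y of can in the frame of tray between -0.045 and 0.045 m), for 0.2 s.
2. each hole saw is pressed home in its own cutout and released, the bottle and the can still in the tray (all of step 1 and horizontal distance between saw_large and foam_large below 0.006 m and z of saw_large in the frame of foam_large below 0.012 m and angle between each of saw_large, saw_small's own z axis and vertical below 0.1 rad and linear speed of each of saw_large, saw_small below 0.03 m/s and contact force between each of saw_large, saw_small and the fingers below 0.3 N and horizontal distance between saw_small and foam_small below 0.006 m and z of saw_small in the frame of foam_small below 0.012 m), for 0.2 s.
At the end, for the whole second after the job is handed in: Each hole saw stands on the floor of its own cutout (foot within 4 mm of the floor, within 6 mm of the cutout's centre, upright within 0.1 rad); bottle and can stand upright (0.12 rad), each within 15 mm of where it was at the start; all released and at rest (distance of each of bottle, can from where it was at the start of the episode below 0.015 m and angle between each of bottle, can's own z axis and vertical below 0.12 rad and linear speed of each of bottle, can, saw_large, saw_small below 0.03 m/s and horizontal distance between saw_large and foam_large below 0.006 m and z of saw_large in the frame of foam_large below 0.012 m and angle between each of saw_large, saw_small's own z axis and vertical below 0.1 rad and contact force between each of saw_large, saw_small and the fingers below 0.3 N and horizontal distance between saw_small and foam_small below 0.006 m and z of saw_small in the frame of foam_small below 0.012 m); the robot touches nothing.
It fails at once if one of the four things is tipped over (angle between any of bottle, can, saw_large, saw_small's own z axis and vertical above 0.7 rad).
It fails at once if the roll of tape or the offcut is pushed more than 30 mm (distance of any of tape, offcut from where it was at the start of the episode above 0.03 m).
It also fails if it takes over 136 s, if anything falls off the work surface, if the arm or the gripper's body presses on something with over 40 N, if the wrist force passes 120 N, or if a joint passes its speed limit or range.

## Working session

There is one attempt and no reset: what is moved stays moved. The work goes in short steps, Python scripts to look and compute and a shell command to move; the robot and the scene stay as the last step left them, time stands still between calls to the robot, and variables do not carry over. Pictures are saved under pics/ and viewed, at most 14 in all, crops included, and the job is handed in when it is done.

```bash
ls; mkdir -p pics; python3 - <<'E'
from cell import telemetry, optics, bot
import cv2, numpy as np
s=telemetry.state(); print(s['t'],s['tcp_pos'],np.round(s['eef_rot'],3).tolist(),s['width'],bot.grip_depth)
ims=[]
for n in ['scene','side','wrist']:
    im=optics.capture(n); cv2.imwrite(f'pics/{n}0.png',im[:,:,::-1]); print(n,optics.camera_model(n))
E
```

```text
pics
0.0 [ 230.58415188 -499.04569507  204.89273897] [[0.908, 0.419, -0.0], [0.419, -0.908, 0.001], [0.0, -0.001, -1.0]] 93.9699940802614 -18.8
scene {'K': array([[421.25670144,   0.        , 252.77538912],
       [  0.        , 421.25670144, 187.84560414],
       [  0.        ,   0.        ,   1.        ]]), 'rvec': array([ 1.10828267,  2.34089551, -1.07733626]), 'tvec': array([ 347.21072889, -269.70242837, 1520.23421409])}
side {'K': array([[402.98253385,   0.        , 263.07182626],
       [  0.        , 402.98253385, 188.98041753],
       [  0.        ,   0.        ,   1.        ]]), 'rvec': array([ 2.32890318, -0.14577087,  0.04799346]), 'tvec': array([-583.41487111,   72.08040906,  934.54638991])}
wrist {'K': array([[297.31863964,   0.        , 256.45027972],
       [  0.        , 297.31863964, 192.64368065],
       [  0.        ,   0.        ,   1.        ]]), 'T_tool_cam': array([[-5.83357346e-04, -9.63757703e-01, -2.66778465e-01,
         7.69291276e+01],
       [ 9.99999821e-01, -5.26265793e-04, -2.85497293e-04,
        -2.28403125e-01],
       [ 1.34753835e-04, -2.66778584e-01,  9.63757837e-01,
        -1.79816950e+02],
       [ 0.00000000e+00,  0.00000000e+00,  0.00000000e+00,
         1.00000000e+00]])}
```

View pics/scene0.png

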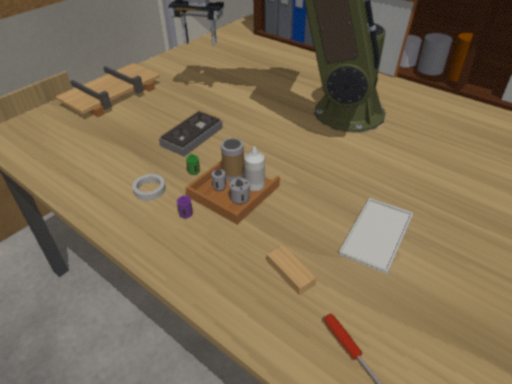

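View pics/side0.png

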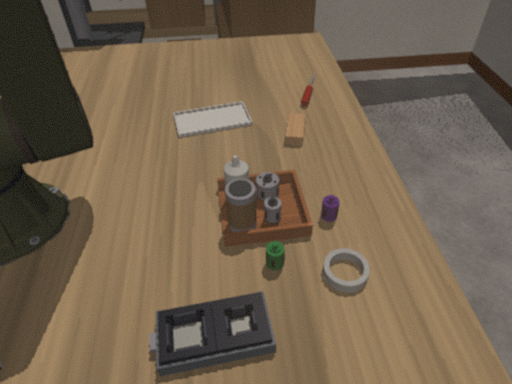

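Scene view: bay at about (233,188), can (232,155), bottle (255,170), large saw (240,190), small saw (219,180), tray (377,234), case (191,132). The small-saw look-alikes are green (193,165) and purple (185,207). The bare steel one at (219,180) is the one I want.

```bash
cat > h.py <<'E'
from cell import telemetry, optics, bot
import cv2, numpy as np
def ray(cam,uv,st=None):
    m=optics.camera_model(cam); K=m['K']; uv=np.asarray(uv,float)
    if cam=='wrist':
        x=(uv-K[:2,2])/K[0,0]; r=np.linalg.norm(x)
        d=np.r_[x/max(r,1e-9)*np.sin(r),np.cos(r)]
        T=m['T_tool_cam']; R=np.array(st['eef_rot']); p=np.array(st['tcp_pos'])
        return R@T[:3,3]+p, R@T[:3,:3]@d
    R,_=cv2.Rodrigues(m['rvec']); d=np.r_[(uv-K[:2,2])/K[0,0],1]
    return -R.T@m['tvec'], R.T@d
def on(cam,uv,z,st=None):
    o,d=ray(cam,uv,st); return (o+d*(z-o[2])/d[2])
def proj(P,st):  # world -> wrist pixel
    m=optics.camera_model('wrist');T=m['T_tool_cam'];R=np.array(st['eef_rot'])
    q=T[:3,:3].T@(R.T@(np.array(P,float)-np.array(st['tcp_pos']))-T[:3,3])
    r=np.hypot(q[0],q[1]);th=np.arctan2(r,q[2]);K=m['K']
    return K[:2,2]+K[0,0]*th*q[:2]/r
def totool(dw,st): return np.array(st['eef_rot']).T@np.array(dw)
E
python3 - <<'E'
from h import *
for n,l in dict(tape=('scene',(150,184),24),can=('scene',(233,145),119),canS=('side',(241,186),119),bot=('scene',(255,149),141),botS=('side',(235,158),141),sl=('scene',(240,180),75),slS=('side',(268,178),75),ss=('scene',(218,172),75),ssS=('side',(273,203),75),
 tray=('scene',(378,234),8),trayS=('side',(213,119),8),c1=('scene',(183,131),39),c2=('scene',(202,123),39)).items(): print(n,on(*l).round())
for n,b in [('scene',(140,90,300,230)),('side',(145,140,345,380))]:
    im=cv2.imread(f'pics/{n}0.png')[b[1]:b[3],b[0]:b[2]]; k=min(800/im.shape[1],600/im.shape[0]); print(n,k)
    cv2.imwrite(f'pics/{n}0c.png',cv2.resize(im,None,fx=k,fy=k,interpolation=cv2.INTER_CUBIC))
E
```

```text
tape [ 723. -232.   24.]
can [529. -80. 119.]
canS [533. -82. 119.]
bot [529.   0. 141.]
botS [526. -16. 141.]
sl [593.   0.  75.]
slS [598. -16.  75.]
ss [605. -70.  75.]
ssS [598. -97.  75.]
tray [477. 359.   8.]
trayS [477. 341.   8.]
c1 [ 490. -341.   39.]
c2 [ 417. -326.   39.]
scene 4.285714285714286
side 2.5
```

View pics/side0c.png

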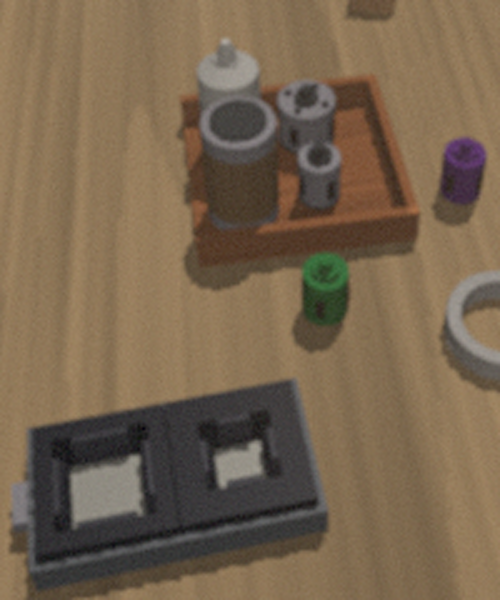

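The side crop shows the steel small saw at crop (320,155) and the large one at (305,95). The large cutout is at (105,490), on the robot side of the case, and the small one at (240,460). The green (325,290) and purple (462,170) look-alikes are excluded. First I'll look over the case.

```bash
python3 -m handwheel '{"delta_rot":[[0,0,-0.15],[0,0,-0.3],[0,0,-0.45],[0,0,-0.59],[0,0,-0.74],[0,0,-0.89],[0,0,-1.03],[0,0,-1.138],[0,0,-1.138],[0,0,-1.138]],"dp":[[0.033,-0.008,-0.005],[0.066,-0.016,-0.008],[0.1,-0.025,-0.012],[0.133,-0.033,-0.015],[0.166,-0.041,-0.018],[0.2,-0.05,-0.02],[0.233,-0.058,-0.025],[0.262,-0.066,-0.025],[0.262,-0.066,-0.025],[0.262,-0.066,-0.025]],"gripper":[0.094,0.094,0.094,0.094,0.094,0.094,0.094,0.094,0.094,0.094]}'
python3 - <<'E'
from h import *
import pickle
s=telemetry.state();im=optics.capture('wrist');cv2.imwrite('pics/w1.png',im[:,:,::-1]);pickle.dump(s,open('w1.pkl','wb'))
print(s['tcp_pos'],np.round(s['eef_rot'],3).tolist())
E
```

```text
t: 1.15
tcp_pos: [440.8, -329.3, 230.2]
eef_rot: [[0.0, 1.0, -0.001], [1.0, -0.0, 0.0], [0.0, -0.001, -1.0]]
wrist_force: [0.3, -0.6, 0.1]
width: 93.6
grip_force: 0.0
[ 440.80841873 -329.29433244  230.15376451] [[0.0, 1.0, -0.001], [1.0, -0.0, 0.0], [0.0, -0.001, -1.0]]
```

View pics/w1.png

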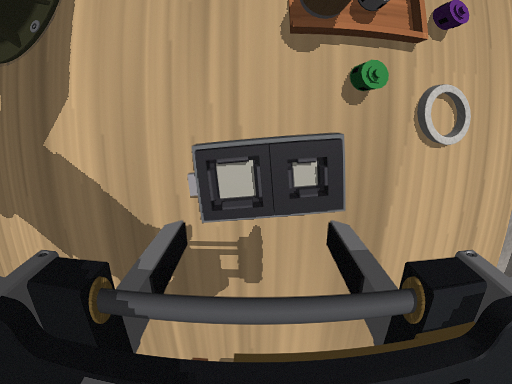

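The wrist view shows the large cutout at about (236,180) and the small one at (304,174), with the case turned slightly. I'll measure the floor edges, each on its proper plane, then move over the bay.

```bash
python3 - <<'E'
from h import *
import pickle
s=pickle.load(open('w1.pkl','rb'));im=cv2.imread('pics/w1.png').astype(float);g=cv2.GaussianBlur(im.mean(2),(3,3),0)
C=[]
for u,v,near in [(236,180,1),(304,174,-1)]:
    e=[]
    for du,dv in [(1,0),(-1,0),(0,1),(0,-1)]:
        pts=[]
        for k in range(-8,9,2):
            p=np.array([u+(k if dv else 0),v+(k if du else 0)],float)
            t=0
            while g[int(p[1]+dv*t),int(p[0]+du*t)]>110 and t<60: t+=1
            # subpixel
            a=g[int(p[1]+dv*(t-1)),int(p[0]+du*(t-1))];b=g[int(p[1]+dv*t),int(p[0]+du*t)]
            tt=t-1+(a-110)/(a-b); pts.append(p+[du*tt,dv*tt])
        e.append(np.median(pts,axis=0))
    r,l,d,t=e; print(np.round(e,1).tolist())
    xr=on('wrist',r,29 if near>0 else 13,s);xl=on('wrist',l,13 if near>0 else 29,s)
    yd=on('wrist',d,13,s);yt=on('wrist',t,29,s)
    c=[(xr[0]+xl[0])/2,(yd[1]+yt[1])/2];C.append(c);print(c,xr[0]-xl[0],yt[1]-yd[1])
d=np.subtract(C[1],C[0]);print(np.hypot(*d),np.degrees(np.arctan2(d[1],d[0])))
E
python3 -m handwheel '{"delta_rot":[[0,0,0],[0,0,0],[0,0,0],[0,0,0],[0,0,0],[0,0,0],[0,0,0],[0,0,0],[0,0,0]],"dp":[[0.04,0.015,-0.005],[0.08,0.03,-0.01],[0.12,0.045,-0.015],[0.16,0.06,-0.02],[0.2,0.075,-0.025],[0.24,0.09,-0.03],[0.285,0.11,-0.03],[0.285,0.11,-0.03],[0.285,0.11,-0.03]],"gripper":[0.094,0.094,0.094,0.094,0.094,0.094,0.094,0.094,0.094]}'
python3 - <<'E'
from h import *
import pickle
s=telemetry.state();im=optics.capture('wrist');cv2.imwrite('pics/w2.png',im[:,:,::-1]);pickle.dump(s,open('w2.pkl','wb'))
E
```

```text
[[252.0, 180.0], [217.7, 180.0], [236.0, 196.6], [236.0, 164.1]]
[np.float64(410.33008432813796), np.float64(-342.88641701354754)] 47.518837971303924 48.601345038945965
[[315.3, 174.0], [293.2, 174.0], [304.0, 185.4], [304.0, 164.3]]
[np.float64(504.7403855374611), np.float64(-334.9552379942427)] 32.9336241655061 32.5716022206434
94.74285500802364 4.8020034562040195
t: 2.1
tcp_pos: [550.7, -44.9, 260.2]
eef_rot: [[0.0, 1.0, -0.001], [1.0, -0.0, -0.0], [-0.0, -0.001, -1.0]]
wrist_force: [-0.4, -0.1, 0.2]
width: 93.7
grip_force: 0.0
```

View pics/w2.png

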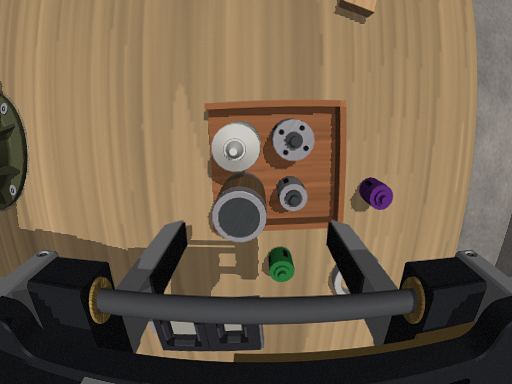

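The wrist view shows the bay with the bottle nozzle at (234,150), the can lid at (239,217), the large saw shank at (295,141) and the small one at (292,197). A close crop will refine these and check the choice.

```bash
python3 - <<'E'
import cv2
im=cv2.imread('pics/w2.png')[95:245,195:355];cv2.imwrite('pics/w2c.png',cv2.resize(im,None,fx=4,fy=4,interpolation=cv2.INTER_CUBIC))
E
```

```text
(no output)
```

View pics/w2c.png

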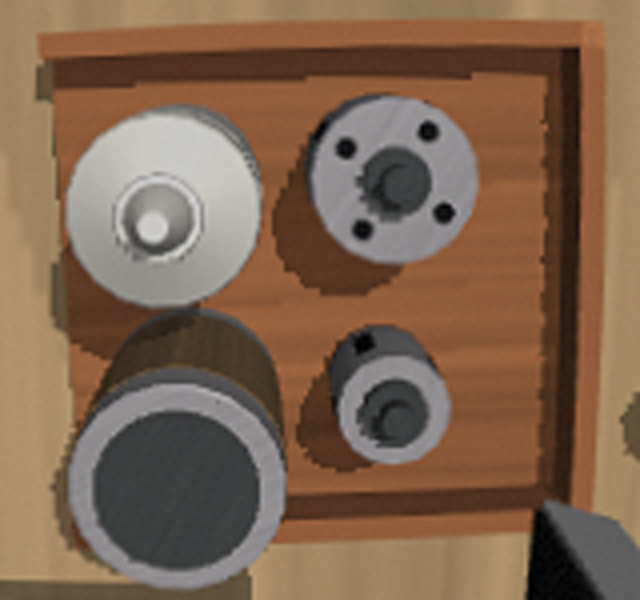

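Bare steel saws confirmed. In the crop, the can lid centre is (178,485), the bottle shoulder (164,208), the nozzle tip (152,229), the large saw disc (394,180) and the small saw disc (394,408).

```bash
python3 - <<'E'
from h import *
import pickle
s=pickle.load(open('w2.pkl','rb'))
f=lambda u,v:(195+u/4-.375,95+v/4-.375)
P={}
for n,u,v,z in [('bottle',164,208,109),('nozzle',152,229,141),('can',178,485,119),('large',394,179.5,61),('small',394,408,61)]:
    P[n]=on('wrist',f(u,v),z,s)[:2]; print(n,P[n].round(1))
P['bottle']=(P['bottle']+P['nozzle'])/2
L={'bottle':(-44,38),'can':(-44,-38),'large':(26,38),'small':(26,-38)}
A=np.array([L[k] for k in L],float);B=np.array([P[k] for k in L])
a,b=A-A.mean(0),B-B.mean(0); th=np.arctan2((a[:,0]*b[:,1]-a[:,1]*b[:,0]).sum(),(a*b).sum())
R=np.array([[np.cos(th),-np.sin(th)],[np.sin(th),np.cos(th)]]);t=B.mean(0)-R@A.mean(0)
print('yaw',np.degrees(th),'bay',t.round(1))
for k in L: print(k,(R@L[k]+t).round(1),(P[k]-R@L[k]-t).round(1))
# tray from scene white contour
im=cv2.imread('pics/scene0.png');h=cv2.cvtColor(im,cv2.COLOR_BGR2HSV)
m=((h[...,1]<45)&(h[...,2]>150)).astype(np.uint8);m[:190]=0;m[:,:320]=0;m[290:]=0
c=max(cv2.findContours(m,0,2)[0],key=cv2.contourArea)
w=np.array([on('scene',p[0],8)[:2] for p in c],np.float32);print('tray',cv2.minAreaRect(w))
im=cv2.imread('pics/side0.png');h=cv2.cvtColor(im,cv2.COLOR_BGR2HSV)
m=((h[...,1]<45)&(h[...,2]>150)).astype(np.uint8);m[:95]=0;m[:,:160]=0;m[145:]=0;m[:,260:]=0
c=max(cv2.findContours(m,0,2)[0],key=cv2.contourArea)
w=np.array([on('side',p[0],8)[:2] for p in c],np.float32);print('tray',cv2.minAreaRect(w))
E
```

```text
bottle [526.5  -5.5]
nozzle [525.7  -7.2]
can [529.8 -83.8]
large [596.7  -1.7]
small [598.7 -77.8]
yaw 3.1479428183824703 bay [571.8 -41.9]
bottle [525.8  -6.4] [0.3 0.1]
can [530.  -82.3] [-0.1 -1.6]
large [595.7  -2.6] [1.  0.8]
small [599.9 -78.4] [-1.2  0.7]
tray ((469.35009765625, 353.0242919921875), (224.85052490234375, 121.61073303222656), 9.181324005126953)
tray ((472.13238525390625, 346.0282897949219), (211.1119384765625, 105.0291748046875), 9.01413345336914)
```

```bash
python3 -m handwheel '{"delta_rot":[[0,0,-0.03],[0,0,-0.054],[0,0,-0.054],[0,0,-0.054],[0,0,-0.054],[0,0,-0.054],[0,0,-0.054],[0,0,-0.054],[0,0,-0.054]],"dp":[[0.02,-0.013,0.02],[0.0385,-0.025,0.05],[0.0385,-0.025,0.08],[0.0385,-0.025,0.11],[0.0385,-0.025,0.135],[0.0385,-0.025,0.155],[0.0385,-0.025,0.17],[0.0385,-0.025,0.178],[0.0385,-0.025,0.178]],"gripper":[0.094,0.094,0.094,0.094,0.094,0.094,0.094,0.094,0.094]}'
python3 -m handwheel '{"delta_rot":[[0,0,0],[0,0,0],[0,0,0],[0,0,0],[0,0,0],[0,0,0],[0,0,0],[0,0,0]],"dp":[[0,0,0],[0,0,0],[0,0,0],[0,0,0],[0,0,0],[0,0,0],[0,0,0],[0,0,0]],"gripper":[0.05,0.05,0.05,0.05,0.05,0.05,0.05,0.05]}' 20
```

```text
t: 3.05
tcp_pos: [525.3, -7.2, 81.8]
eef_rot: [[-0.052, 0.999, -0.001], [0.999, 0.052, 0.0], [0.0, -0.001, -1.0]]
wrist_force: [-0.1, 0.3, 0.5]
width: 94.1
grip_force: 0.0
t: 3.85
tcp_pos: [526.0, -6.0, 82.6]
eef_rot: [[-0.054, 0.999, 0.0], [0.999, 0.054, -0.0], [-0.0, 0.0, -1.0]]
wrist_force: [1.1, 0.2, 2.1]
width: 55.2
grip_force: 20.0
```

```bash
python3 -m handwheel '{"delta_rot":[[0,0,0],[0,0,0],[0,0,0],[0,0,0],[0,0,0],[0,0,0],[0,0,0],[0,0,0],[0,0,0],[0,0,0]],"dp":[[0,0,-0.01],[0,0,-0.03],[0,0,-0.05],[0,0,-0.07],[0.01,-0.002,-0.08],[0.03,-0.007,-0.085],[0.06,-0.014,-0.085],[0.09,-0.021,-0.085],[0.12,-0.028,-0.085],[0.15,-0.035,-0.085]],"gripper":[0.05,0.05,0.05,0.05,0.05,0.05,0.05,0.05,0.05,0.05]}'
python3 -m handwheel '{"delta_rot":[[0,0,-0.02],[0,0,-0.04],[0,0,-0.06],[0,0,-0.08],[0,0,-0.1],[0,0,-0.105],[0,0,-0.105],[0,0,-0.105],[0,0,-0.105],[0,0,-0.105]],"dp":[[0.03,-0.007,0],[0.06,-0.014,0],[0.09,-0.021,0],[0.12,-0.028,0],[0.15,-0.036,0],[0.18,-0.043,0],[0.196,-0.047,0],[0.2036,-0.0485,0],[0.2036,-0.0485,0],[0.2036,-0.0485,0]],"gripper":[0.05,0.05,0.05,0.05,0.05,0.05,0.05,0.05,0.05,0.05]}'
python3 - <<'E'
from h import *
import pickle
s=telemetry.state();im=optics.capture('side');cv2.imwrite('pics/s3.png',im[:,:,::-1])
im=optics.capture('wrist');cv2.imwrite('pics/w3.png',im[:,:,::-1]);pickle.dump(s,open('w3.pkl','wb'))
E
```

```text
t: 4.85
tcp_pos: [481.6, 143.5, 167.2]
eef_rot: [[-0.054, 0.999, -0.001], [0.999, 0.054, -0.0], [-0.0, -0.001, -1.0]]
wrist_force: [0.1, -0.0, -2.9]
width: 55.5
grip_force: 20.0
t: 5.85
tcp_pos: [423.6, 341.8, 167.3]
eef_rot: [[-0.158, 0.987, -0.0], [0.987, 0.158, -0.0], [-0.0, -0.0, -1.0]]
wrist_force: [0.5, -0.6, -2.3]
width: 55.5
grip_force: 20.0
```

View pics/w3.png

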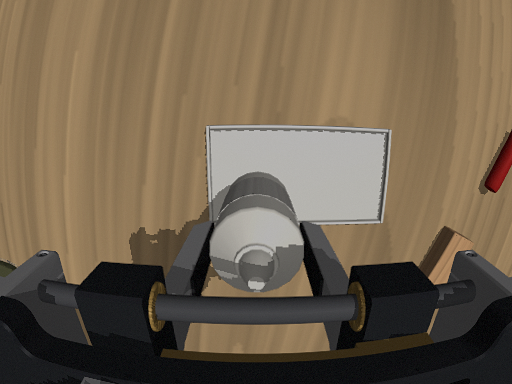

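The wrist view shows the tray's rim corners at (207,126), (390,130) and (381,222), with the bottle in the grip. I'll check the tray centre.

```bash
python3 - <<'E'
from h import *
import pickle
s=pickle.load(open('w3.pkl','rb'))
a,b,c=[on('wrist',p,12,s)[:2] for p in [(207,126),(390,130),(381,222)]]
print(a,b,c,(a+c)/2,np.linalg.norm(b-a),np.linalg.norm(c-b),np.degrees(np.arctan2(*(b-a)[::-1])))
E
```

```text
[357.71447776 395.0981535 ] [571.07457619 428.96279706] [589.33711255 313.26876959] [473.52579516 354.18346155] 216.03089057714695 117.12654791710823 9.018788403086768
```

```bash
python3 -m handwheel '{"delta_rot":[[0,0,0],[0,0,0],[0,0,0],[0,0,0],[0,0,0],[0,0,0],[0,0,0],[0,0,0],[0,0,0],[0,0,0]],"dp":[[0.003,0.002,0.015],[0.003,0.002,0.035],[0.003,0.002,0.055],[0.003,0.002,0.07],[0.003,0.002,0.08],[0.003,0.002,0.085],[0.003,0.002,0.087],[0.003,0.002,0.0885],[0.003,0.002,0.0885],[0.003,0.002,0.0885]],"gripper":[0.05,0.05,0.05,0.05,0.05,0.05,0.05,0.05,0.05,0.05]}'
python3 -m handwheel '{"delta_rot":[[0,0,0],[0,0,0],[0,0,0],[0,0,0],[0,0,0],[0,0,0],[0,0,0],[0,0,0],[0,0,0],[0,0,0]],"dp":[[0,0,0],[0,0,0],[0,0,0],[0,0,0],[0,0,0],[0,0,0],[0,0,-0.03],[0,0,-0.06],[0,0,-0.09],[0,0,-0.12]],"gripper":[0.065,0.08,0.08,0.08,0.08,0.08,0.08,0.08,0.08,0.08]}'
```

```text
t: 6.95
tcp_pos: [425.1, 346.0, 79.4]
eef_rot: [[-0.158, 0.987, 0.001], [0.987, 0.158, 0.0], [0.0, 0.001, -1.0]]
wrist_force: [-0.3, 0.4, -2.5]
width: 55.6
grip_force: 20.0
t: 7.95
tcp_pos: [424.7, 345.8, 200.2]
eef_rot: [[-0.158, 0.987, 0.0], [0.987, 0.158, 0.0], [0.0, 0.0, -1.0]]
wrist_force: [0.2, -0.4, 0.4]
width: 80.2
grip_force: 0.0
```

```bash
python3 -m handwheel '{"delta_rot":[[0,0,0.02],[0,0,0.04],[0,0,0.06],[0,0,0.08],[0,0,0.1],[0,0,0.105],[0,0,0.105],[0,0,0.105],[0,0,0.105],[0,0,0.105]],"dp":[[-0.045,0.004,0],[-0.09,0.008,0],[-0.135,0.011,0],[-0.18,0.015,0],[-0.225,0.018,0],[-0.27,0.022,0],[-0.315,0.026,0],[-0.36,0.03,0],[-0.405,0.033,0],[-0.44,0.036,0]],"gripper":[0.094,0.094,0.094,0.094,0.094,0.094,0.094,0.094,0.094,0.094]}'
python3 -m handwheel '{"delta_rot":[[0,0,0]],"dp":[[0,0,0]],"gripper":[0.094]}'
```

```text
t: 8.95
tcp_pos: [530.2, -85.3, 199.0]
eef_rot: [[-0.053, 0.999, 0.0], [0.999, 0.053, -0.0], [-0.0, 0.0, -1.0]]
wrist_force: [0.8, 1.0, 1.2]
width: 94.0
grip_force: 0.0
t: 9.05
tcp_pos: [530.4, -86.4, 198.6]
eef_rot: [[-0.05, 0.999, -0.0], [0.999, 0.05, -0.0], [-0.0, -0.0, -1.0]]
wrist_force: [-0.6, 0.3, 0.6]
width: 94.4
grip_force: 0.0
```

```bash
python3 -m handwheel '{"delta_rot":[[0,0,0],[0,0,0],[0,0,0],[0,0,0]],"dp":[[0,0,0.02],[0,0,0.04],[0,0,0.05],[0,0,0.05]],"gripper":[0.094,0.094,0.094,0.094]}'
```

```text
t: 9.45
tcp_pos: [529.5, -82.3, 147.9]
eef_rot: [[-0.054, 0.999, -0.002], [0.999, 0.054, 0.001], [0.001, -0.002, -1.0]]
wrist_force: [0.5, 0.9, -0.1]
width: 94.0
grip_force: 0.0
```

Settled. I'll descend to about 82 and grip.

```bash
python3 -m handwheel '{"delta_rot":[[0,0,0],[0,0,0],[0,0,0],[0,0,0],[0,0,0],[0,0,0]],"dp":[[0,0,0.02],[0,0,0.04],[0,0,0.055],[0,0,0.065],[0,0,0.065],[0,0,0.065]],"gripper":[0.094,0.094,0.094,0.094,0.094,0.094]}'
python3 -m handwheel '{"delta_rot":[[0,0,0],[0,0,0],[0,0,0],[0,0,0],[0,0,0],[0,0,0],[0,0,0],[0,0,0]],"dp":[[0,0,0],[0,0,0],[0,0,0],[0,0,0],[0,0,0],[0,0,0],[0,0,0],[0,0,0]],"gripper":[0.055,0.055,0.055,0.055,0.055,0.055,0.055,0.055]}' 30
```

```text
t: 10.05
tcp_pos: [530.5, -82.8, 84.9]
eef_rot: [[-0.054, 0.999, 0.001], [0.999, 0.054, -0.0], [-0.0, 0.001, -1.0]]
wrist_force: [0.4, -0.6, -0.5]
width: 94.5
grip_force: 0.0
t: 10.85
tcp_pos: [530.1, -82.9, 84.1]
eef_rot: [[-0.054, 0.999, 0.0], [0.999, 0.054, -0.0], [-0.0, 0.0, -1.0]]
wrist_force: [-2.1, 0.7, 4.3]
width: 63.5
grip_force: 30.0
```

```bash
python3 -m handwheel '{"delta_rot":[[0,0,0],[0,0,0],[0,0,0],[0,0,0],[0,0,0],[0,0,0],[0,0,0],[0,0,0],[0,0,0],[0,0,0]],"dp":[[0,0,-0.01],[0,0,-0.03],[0,0,-0.05],[0,0,-0.07],[0.01,0,-0.08],[0.03,0.001,-0.085],[0.065,0.002,-0.085],[0.1,0.0035,-0.085],[0.135,0.0045,-0.085],[0.17,0.006,-0.085]],"gripper":[0.055,0.055,0.055,0.055,0.055,0.055,0.055,0.055,0.055,0.055]}'
python3 -m handwheel '{"delta_rot":[[0,0,-0.02],[0,0,-0.04],[0,0,-0.06],[0,0,-0.08],[0,0,-0.1],[0,0,-0.105],[0,0,-0.105],[0,0,-0.105],[0,0,-0.105],[0,0,-0.105]],"dp":[[0.035,0.001,0],[0.07,0.002,0],[0.105,0.004,0],[0.14,0.005,0],[0.175,0.006,0],[0.21,0.0075,0],[0.24,0.009,0],[0.26,0.0095,0],[0.2744,0.0097,0],[0.2744,0.0097,0]],"gripper":[0.055,0.055,0.055,0.055,0.055,0.055,0.055,0.055,0.055,0.055]}'
python3 -m handwheel '{"delta_rot":[[0,0,0],[0,0,0],[0,0,0],[0,0,0],[0,0,0],[0,0,0],[0,0,0],[0,0,0],[0,0,0],[0,0,0]],"dp":[[0,0,0],[0,0,0.015],[0,0,0.035],[0,0,0.055],[0,0,0.07],[0,0,0.08],[0,0,0.085],[0,0,0.088],[0,0,0.0885],[0,0,0.0885]],"gripper":[0.055,0.055,0.055,0.055,0.055,0.055,0.055,0.055,0.055,0.055]}'
```

```text
t: 11.85
tcp_pos: [526.2, 89.2, 168.7]
eef_rot: [[-0.054, 0.999, -0.001], [0.999, 0.054, 0.0], [0.0, -0.001, -1.0]]
wrist_force: [0.2, 0.2, -2.8]
width: 63.5
grip_force: 30.0
t: 12.85
tcp_pos: [521.0, 363.1, 168.4]
eef_rot: [[-0.16, 0.987, -0.001], [0.987, 0.16, -0.0], [-0.0, -0.001, -1.0]]
wrist_force: [0.2, 0.6, -3.6]
width: 63.7
grip_force: 30.0
t: 13.85
tcp_pos: [522.0, 361.9, 81.0]
eef_rot: [[-0.158, 0.987, 0.001], [0.987, 0.158, 0.0], [0.0, 0.001, -1.0]]
wrist_force: [-0.6, -0.8, -3.8]
width: 64.0
grip_force: 30.0
```

```bash
python3 -m handwheel '{"delta_rot":[[0,0,0],[0,0,0],[0,0,0],[0,0,0],[0,0,0],[0,0,0],[0,0,0],[0,0,0],[0,0,0],[0,0,0]],"dp":[[0,0,0.001],[0,0,0.001],[0,0,0.001],[0,0,0.001],[0,0,0.001],[0,0,0.001],[0,0,-0.01],[0,0,-0.04],[0,0,-0.08],[0,0,-0.12]],"gripper":[0.055,0.07,0.082,0.082,0.082,0.082,0.082,0.082,0.082,0.082]}'
python3 - <<'E'
from h import *
s=telemetry.state();print(s['tcp_pos'])
a=optics.capture('side');b=optics.capture('wrist');cv2.imwrite('pics/s4.png',cv2.resize(np.hstack([a[60:320,120:376],b[40:300,100:400]]),None,fx=1.4,fy=1.4)[:,:,::-1])
E
```

```text
t: 14.85
tcp_pos: [521.5, 361.6, 202.7]
eef_rot: [[-0.158, 0.987, 0.0], [0.987, 0.158, 0.0], [0.0, 0.0, -1.0]]
wrist_force: [-0.4, 0.1, -0.1]
width: 82.1
grip_force: 0.0
[521.54984094 361.6096741  202.67393982]
```

View pics/s4.png

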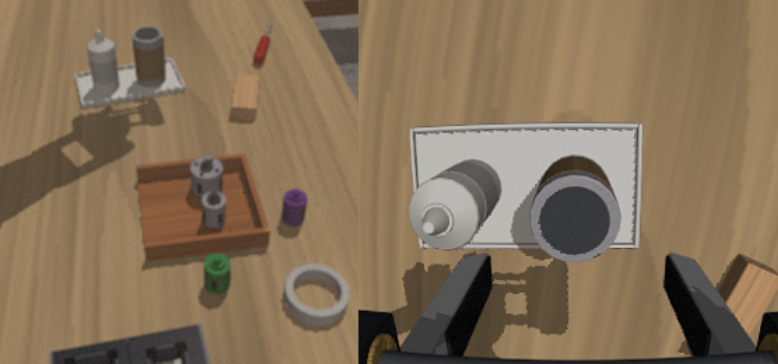

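Bottle (left) and can both stand upright inside the tray rim, and the saws are undisturbed. Next is the large saw.

```bash
python3 -m handwheel '{"delta_rot":[[0,0,0.02],[0,0,0.04],[0,0,0.06],[0,0,0.08],[0,0,0.1],[0,0,0.105],[0,0,0.105],[0,0,0.105],[0,0,0.105],[0,0,0.105]],"dp":[[-0.04,0.002,0],[-0.085,0.004,0],[-0.13,0.006,0],[-0.175,0.008,0],[-0.22,0.01,0],[-0.265,0.012,0],[-0.31,0.014,0.01],[-0.345,0.015,0.03],[-0.364,0.016,0.06],[-0.371,0.016,0.08]],"gripper":[0.09,0.09,0.09,0.09,0.09,0.09,0.09,0.09,0.09,0.09]}'
python3 -m handwheel '{"delta_rot":[[0,0,0],[0,0,0],[0,0,0]],"dp":[[0,0,0],[0,0,0],[0,0,0]],"gripper":[0.085,0.085,0.085]}'
```

```text
t: 15.95
tcp_pos: [596.0, -4.2, 118.8]
eef_rot: [[-0.052, 0.999, -0.001], [0.999, 0.052, -0.0], [0.0, -0.001, -1.0]]
wrist_force: [-0.2, -0.4, -0.3]
width: 89.5
grip_force: 0.0
t: 16.25
tcp_pos: [596.9, -1.4, 122.1]
eef_rot: [[-0.055, 0.998, 0.002], [0.999, 0.055, -0.0], [-0.0, 0.002, -1.0]]
wrist_force: [0.3, 0.6, 0.5]
width: 84.9
grip_force: 0.0
```

```bash
python3 -m handwheel '{"delta_rot":[[0,0,0],[0,0,0],[0,0,0],[0,0,0],[0,0,0],[0,0,0],[0,0,0],[0,0,0]],"dp":[[0,0,0.02],[0,0,0.04],[0,0,0.06],[0,0,0.073],[0,0,0.08],[0,0,0.08],[0,0,0.08],[0,0,0.08]],"gripper":[0.085,0.085,0.085,0.085,0.085,0.085,0.085,0.085]}'
python3 -m handwheel '{"delta_rot":[[0,0,0],[0,0,0],[0,0,0],[0,0,0],[0,0,0],[0,0,0],[0,0,0],[0,0,0]],"dp":[[0,0,0],[0,0,0],[0,0,0],[0,0,0],[0,0,0],[0,0,0],[0,0,0],[0,0,0]],"gripper":[0.045,0.045,0.045,0.045,0.045,0.045,0.045,0.045]}' 40
```

```text
t: 17.05
tcp_pos: [596.8, -2.0, 41.5]
eef_rot: [[-0.054, 0.999, 0.002], [0.999, 0.054, -0.0], [-0.0, 0.002, -1.0]]
wrist_force: [0.1, 0.5, -1.2]
width: 85.2
grip_force: 0.0
t: 17.85
tcp_pos: [596.5, -2.1, 40.6]
eef_rot: [[-0.054, 0.999, 0.0], [0.999, 0.054, 0.0], [-0.0, 0.0, -1.0]]
wrist_force: [1.1, -0.2, 1.5]
width: 52.8
grip_force: 40.0
```

```bash
python3 -m handwheel '{"delta_rot":[[0,0,0],[0,0,0],[0,0,0],[0,0,0],[0,0,0],[0,0,0],[0,0,-0.01],[0,0,-0.02],[0,0,-0.03],[0,0,-0.03]],"dp":[[0,0,-0.01],[0,0,-0.035],[0,0,-0.065],[0,0,-0.09],[-0.01,-0.006,-0.1],[-0.035,-0.022,-0.1],[-0.065,-0.04,-0.1],[-0.095,-0.059,-0.1],[-0.125,-0.077,-0.1],[-0.155,-0.096,-0.1]],"gripper":[0.045,0.045,0.045,0.045,0.045,0.045,0.045,0.045,0.045,0.045]}'
python3 -m handwheel '{"delta_rot":[[0,0,0],[0,0,0],[0,0,0],[0,0,0],[0,0,0],[0,0,0],[0,0,0],[0,0,0],[0,0,0]],"dp":[[-0.03,-0.018,0],[-0.06,-0.036,0],[-0.09,-0.053,0],[-0.12,-0.071,0],[-0.15,-0.088,0],[-0.168,-0.1,0],[-0.178,-0.103,0],[-0.178,-0.103,0],[-0.178,-0.103,0]],"gripper":[0.045,0.045,0.045,0.045,0.045,0.045,0.045,0.045,0.045]}'
```

```text
t: 18.85
tcp_pos: [507.1, -163.5, 139.9]
eef_rot: [[-0.084, 0.996, -0.001], [0.996, 0.084, 0.0], [0.0, -0.001, -1.0]]
wrist_force: [-0.0, -0.7, -1.4]
width: 53.1
grip_force: 40.0
t: 19.75
tcp_pos: [421.3, -347.4, 140.2]
eef_rot: [[-0.084, 0.996, -0.0], [0.996, 0.084, 0.001], [0.001, -0.0, -1.0]]
wrist_force: [-0.6, 0.1, -2.4]
width: 52.7
grip_force: 40.0
```

```bash
python3 -m handwheel '{"delta_rot":[[0,0,0],[0,0,0],[0,0,0],[0,0,0],[0,0,0],[0,0,0],[0,0,0],[0,0,0]],"dp":[[0.0054,-0.0106,0.01],[0.0054,-0.0106,0.025],[0.0054,-0.0106,0.04],[0.0054,-0.0106,0.05],[0.0054,-0.0106,0.058],[0.0054,-0.0106,0.063],[0.0054,-0.0106,0.063],[0.0054,-0.0106,0.063]],"gripper":[0.045,0.045,0.045,0.045,0.045,0.045,0.045,0.045]}'
python3 - <<'E'
from h import *
s=telemetry.state();print(s['tcp_pos'])
a=optics.capture('side');b=optics.capture('wrist');cv2.imwrite('pics/s5.png',np.hstack([cv2.resize(a[270:384,140:290],None,fx=2.6,fy=2.6),cv2.resize(b[100:330,150:400],(390,296))])[:,:,::-1])
E
```

```text
t: 20.55
tcp_pos: [410.3, -343.6, 77.8]
eef_rot: [[-0.084, 0.996, 0.0], [0.996, 0.084, -0.0], [-0.0, 0.0, -1.0]]
wrist_force: [-0.2, 0.5, -1.0]
width: 52.9
grip_force: 40.0
[ 410.30649022 -343.60212836   77.80437636]
```

View pics/s5.png

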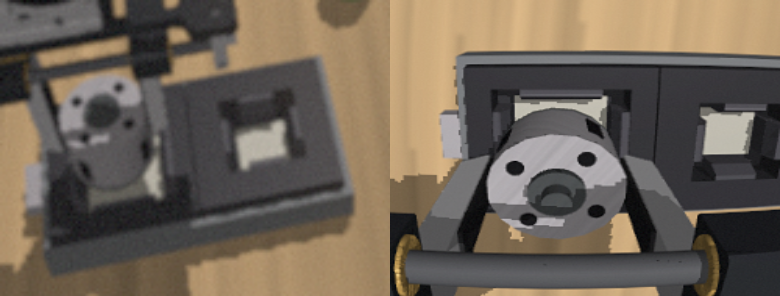

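The saw hovers centred over the large cutout in both views. Pressing.

```bash
python3 -m handwheel '{"delta_rot":[[0,0,0],[0,0,0],[0,0,0],[0,0,0],[0,0,0],[0,0,0],[0,0,0],[0,0,0],[0,0,0]],"dp":[[0,0.0,0.005],[0,0,0.01],[0,0,0.014],[0,0,0.018],[0,0,0.022],[0,0,0.025],[0,0,0.028],[0,0,0.03],[0,0,0.03]],"gripper":[0.045,0.045,0.045,0.045,0.045,0.045,0.045,0.045,0.045]}' 60
python3 -m handwheel '{"delta_rot":[[0,0,0],[0,0,0],[0,0,0],[0,0,0]],"dp":[[0,0,0.002],[0,0,0.004],[0,0,0.005],[0,0,0.005]],"gripper":[0.045,0.045,0.045,0.045]}'
```

```text
t: 21.55
tcp_pos: [410.1, -343.4, 47.1]
eef_rot: [[-0.084, 0.996, -0.0], [0.996, 0.084, 0.0], [0.0, -0.0, -1.0]]
wrist_force: [3.8, 2.6, -3.1]
width: 52.7
grip_force: 60.0
t: 21.95
tcp_pos: [410.3, -343.7, 44.4]
eef_rot: [[-0.084, 0.996, 0.0], [0.996, 0.084, -0.001], [-0.001, 0.0, -1.0]]
wrist_force: [-5.8, 10.5, 28.0]
width: 52.7
grip_force: 60.0
```

```bash
python3 -m handwheel '{"delta_rot":[[0,0,0],[0,0,0],[0,0,0],[0,0,0],[0,0,0],[0,0,0],[0,0,0],[0,0,0],[0,0,0]],"dp":[[0,0,-0.0015],[0,0,-0.0015],[0,0,-0.0015],[0,0,-0.0015],[0,0,-0.0015],[0,0,-0.0015],[0,0,-0.02],[0,0,-0.05],[0,0,-0.09]],"gripper":[0.045,0.075,0.075,0.075,0.075,0.075,0.075,0.075,0.075]}'
python3 - <<'E'
from h import *
import pickle
s=telemetry.state();print(s['tcp_pos'])
a=optics.capture('side');b=optics.capture('wrist');cv2.imwrite('pics/w6.png',b[:,:,::-1]);pickle.dump(s,open('w6.pkl','wb'))
cv2.imwrite('pics/s6.png',np.hstack([cv2.resize(a[270:384,140:290],None,fx=2.6,fy=2.6),cv2.resize(b[100:330,150:400],(390,296))])[:,:,::-1])
E
```

```text
t: 22.85
tcp_pos: [409.4, -343.0, 132.2]
eef_rot: [[-0.084, 0.996, -0.002], [0.996, 0.084, 0.002], [0.002, -0.002, -1.0]]
wrist_force: [0.3, -0.5, 0.3]
width: 75.2
grip_force: 0.0
[ 409.42983874 -342.97999905  132.23554407]
```

View pics/s6.png

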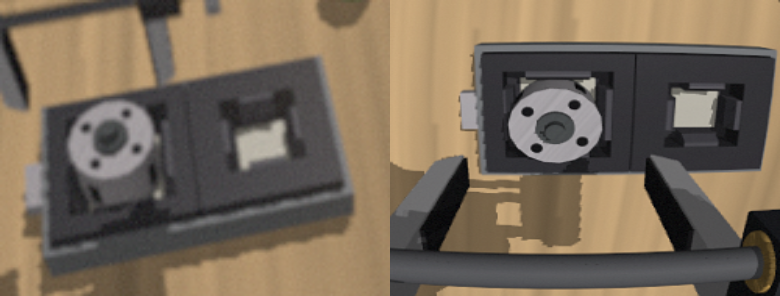

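The large saw stands in its cutout with an even rim. I'll triangulate the disc height to confirm it is home.

```bash
python3 - <<'E'
from h import *
import pickle
s=pickle.load(open('w6.pkl','rb'))
for z in (65,75,85):
  print(z,on('side',(140+111/2.6,270+140/2.6),z).round(1),on('wrist',(256.1,197.1),z,s).round(1))
# small cutout re-measure
E
```

```text
65 [ 411.1 -346.8   65. ] [ 407.7 -337.7   65. ]
75 [ 412.7 -352.3   75. ] [ 407.5 -334.8   75. ]
85 [ 414.3 -357.9   85. ] [ 407.3 -331.9   85. ]
```

```bash
python3 -m handwheel '{"delta_rot":[[0,0,0],[0,0,0.01],[0,0,0.02],[0,0,0.03],[0,0,0.03],[0,0,0.03],[0,0,0.03],[0,0,0.03],[0,0,0.03],[0,0,0.03]],"dp":[[0.028,0.023,-0.01],[0.056,0.047,-0.01],[0.084,0.071,-0.01],[0.112,0.095,-0.01],[0.14,0.119,-0.01],[0.168,0.142,-0.01],[0.196,0.166,-0.005],[0.224,0.19,0],[0.24,0.204,0],[0.2485,0.2106,0]],"gripper":[0.075,0.075,0.075,0.075,0.075,0.075,0.075,0.075,0.075,0.075]}'
python3 -m handwheel '{"delta_rot":[[0,0,0],[0,0,0],[0,0,0]],"dp":[[0,0,0],[0,0,0],[0,0,0]],"gripper":[0.07,0.07,0.07]}'
python3 - <<'E'
from h import *
import pickle
s=telemetry.state();print(s['tcp_pos'])
b=optics.capture('wrist');cv2.imwrite('pics/w7.png',cv2.resize(b[100:330,150:400],None,fx=2,fy=2)[:,:,::-1]);pickle.dump(s,open('w7.pkl','wb'))
E
```

```text
t: 23.95
tcp_pos: [599.6, -76.7, 131.4]
eef_rot: [[-0.056, 0.998, -0.001], [0.998, 0.056, 0.0], [0.0, -0.001, -1.0]]
wrist_force: [-0.6, 0.3, -0.4]
width: 74.7
grip_force: 0.0
t: 24.25
tcp_pos: [598.6, -79.3, 132.5]
eef_rot: [[-0.053, 0.999, 0.0], [0.999, 0.053, -0.0], [-0.0, 0.0, -1.0]]
wrist_force: [0.3, 0.1, 0.3]
width: 70.1
grip_force: 0.0
[598.64365599 -79.30887151 132.52365664]
```

View pics/w7.png

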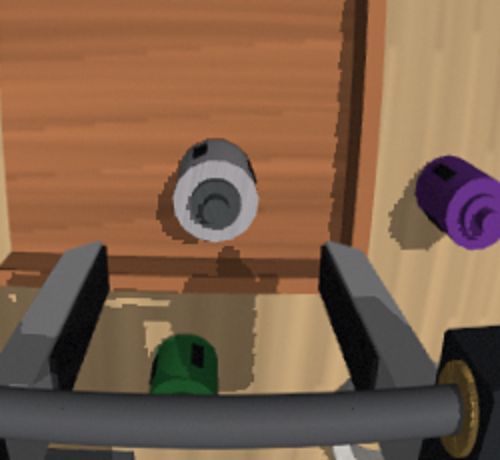

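The steel small saw is at crop (216,200), which gives y of about -78.6, as expected. Descend and grip.

```bash
python3 -m handwheel '{"delta_rot":[[0,0,0],[0,0,0],[0,0,0],[0,0,0],[0,0,0],[0,0,0],[0,0,0],[0,0,0],[0,0,0]],"dp":[[0,0,0.02],[0,0,0.04],[0,0,0.06],[0,0,0.075],[0,0,0.085],[0,0,0.091],[0,0,0.091],[0,0,0.091],[0,0,0.091]],"gripper":[0.07,0.07,0.07,0.07,0.07,0.07,0.07,0.07,0.07]}'
python3 -m handwheel '{"delta_rot":[[0,0,0],[0,0,0],[0,0,0],[0,0,0],[0,0,0],[0,0,0],[0,0,0],[0,0,0]],"dp":[[0,0,0],[0,0,0],[0,0,0],[0,0,0],[0,0,0],[0,0,0],[0,0,0],[0,0,0]],"gripper":[0.03,0.03,0.03,0.03,0.03,0.03,0.03,0.03]}' 40
```

```text
t: 25.2
tcp_pos: [599.5, -78.3, 42.2]
eef_rot: [[-0.054, 0.999, 0.001], [0.999, 0.054, -0.0], [-0.0, 0.001, -1.0]]
wrist_force: [0.0, 0.3, -0.3]
width: 70.0
grip_force: 0.0
t: 26.0
tcp_pos: [599.2, -78.3, 41.5]
eef_rot: [[-0.054, 0.999, 0.0], [0.999, 0.054, -0.0], [-0.0, 0.0, -1.0]]
wrist_force: [0.2, 0.8, -0.0]
width: 37.0
grip_force: 40.0
```

```bash
python3 -m handwheel '{"delta_rot":[[0,0,0],[0,0,0],[0,0,0],[0,0,0],[0,0,0],[0,0,0],[0,0,-0.01],[0,0,-0.02],[0,0,-0.03],[0,0,-0.03]],"dp":[[0,0,-0.01],[0,0,-0.035],[0,0,-0.065],[0,0,-0.09],[-0.01,-0.004,-0.1],[-0.035,-0.015,-0.1],[-0.065,-0.028,-0.1],[-0.095,-0.041,-0.1],[-0.125,-0.054,-0.1],[-0.155,-0.067,-0.1]],"gripper":[0.03,0.03,0.03,0.03,0.03,0.03,0.03,0.03,0.03,0.03]}'
python3 -m handwheel '{"delta_rot":[[0,0,0],[0,0,0],[0,0,0],[0,0,0],[0,0,0],[0,0,0],[0,0,0]],"dp":[[-0.03,-0.0115,0],[-0.06,-0.024,0],[-0.08,-0.032,0],[-0.092,-0.036,0],[-0.095,-0.038,0],[-0.095,-0.038,0],[-0.095,-0.038,0]],"gripper":[0.03,0.03,0.03,0.03,0.03,0.03,0.03]}'
```

```text
t: 27.0
tcp_pos: [539.2, -238.3, 140.9]
eef_rot: [[-0.084, 0.996, -0.001], [0.996, 0.084, 0.0], [0.001, -0.001, -1.0]]
wrist_force: [0.3, 0.0, -0.7]
width: 37.3
grip_force: 40.0
t: 27.7
tcp_pos: [510.9, -333.6, 141.4]
eef_rot: [[-0.085, 0.996, -0.0], [0.996, 0.085, 0.0], [0.0, -0.0, -1.0]]
wrist_force: [0.7, 0.5, -1.6]
width: 37.0
grip_force: 40.0
```

```bash
python3 -m handwheel '{"delta_rot":[[0,0,0],[0,0,0],[0,0,0],[0,0,0],[0,0,0],[0,0,0],[0,0,0],[0,0,0]],"dp":[[-0.001,-0.0063,0.01],[-0.001,-0.0063,0.025],[-0.001,-0.0063,0.04],[-0.001,-0.0063,0.05],[-0.001,-0.0063,0.058],[-0.001,-0.0063,0.063],[-0.001,-0.0063,0.063],[-0.001,-0.0063,0.063]],"gripper":[0.03,0.03,0.03,0.03,0.03,0.03,0.03,0.03]}'
python3 - <<'E'
from h import *
s=telemetry.state();print(s['tcp_pos'])
a=optics.capture('side');b=optics.capture('wrist');cv2.imwrite('pics/s8.png',np.hstack([cv2.resize(a[270:384,140:290],None,fx=2.6,fy=2.6),cv2.resize(b[100:330,150:400],(390,296))])[:,:,::-1])
E
```

```text
t: 28.5
tcp_pos: [504.7, -336.2, 78.8]
eef_rot: [[-0.084, 0.996, 0.0], [0.996, 0.084, -0.0], [-0.0, 0.0, -1.0]]
wrist_force: [-1.1, -0.3, -2.1]
width: 37.2
grip_force: 40.0
[ 504.67105321 -336.1821154    78.78493478]
```

View pics/s8.png

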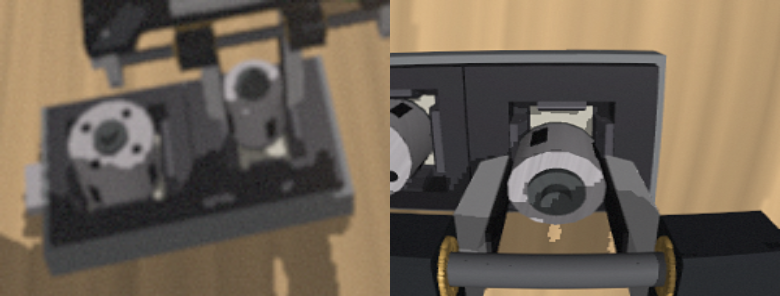

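The saw is centred over the small cutout. Pressing with a 1 mm nudge in +y.

```bash
python3 -m handwheel '{"delta_rot":[[0,0,0],[0,0,0],[0,0,0],[0,0,0],[0,0,0],[0,0,0],[0,0,0],[0,0,0],[0,0,0]],"dp":[[0.001,0.0,0.005],[0.001,0,0.01],[0.001,0,0.014],[0.001,0,0.018],[0.001,0,0.022],[0.001,0,0.025],[0.001,0,0.028],[0.001,0,0.031],[0.001,0,0.031]],"gripper":[0.03,0.03,0.03,0.03,0.03,0.03,0.03,0.03,0.03]}' 60
python3 -m handwheel '{"delta_rot":[[0,0,0],[0,0,0],[0,0,0],[0,0,0]],"dp":[[0,0,0.002],[0,0,0.0035],[0,0,0.0045],[0,0,0.0045]],"gripper":[0.03,0.03,0.03,0.03]}'
```

```text
t: 29.5
tcp_pos: [504.4, -334.9, 47.0]
eef_rot: [[-0.084, 0.996, 0.0], [0.996, 0.084, 0.0], [0.0, 0.0, -1.0]]
wrist_force: [4.6, 0.7, -3.6]
width: 37.2
grip_force: 60.0
t: 29.9
tcp_pos: [504.7, -335.3, 45.3]
eef_rot: [[-0.084, 0.996, 0.001], [0.996, 0.084, -0.001], [-0.001, 0.001, -1.0]]
wrist_force: [-4.8, 7.2, 24.7]
width: 36.9
grip_force: 60.0
```

```bash
python3 -m handwheel '{"delta_rot":[[0,0,0],[0,0,0],[0,0,0],[0,0,0],[0,0,0],[0,0,0],[0,0,0],[0,0,0]],"dp":[[0,0,-0.0015],[0,0,-0.0015],[0,0,-0.0015],[0,0,-0.0015],[0,0,-0.0015],[0,0,-0.015],[0,0,-0.035],[0,0,-0.06]],"gripper":[0.03,0.06,0.06,0.06,0.06,0.06,0.06,0.06]}'
python3 -m handwheel '{"delta_rot":[[0,0,0],[0,0,0],[0,0,0],[0,0,0],[0,0,0],[0,0,0],[0,0,0],[0,0,0],[0,0,0]],"dp":[[0,0,0],[0,0,0],[0,0,0],[0,0,0],[0,0,0],[0,0,0],[0,0,0.01],[0,0,0.02],[0,0,0.02]],"gripper":[0.0,0.0,0.0,0.0,0.0,0.0,0.0,0.0,0.0]}' 10
```

```text
t: 30.7
tcp_pos: [504.1, -334.9, 103.9]
eef_rot: [[-0.084, 0.996, -0.001], [0.996, 0.084, 0.001], [0.001, -0.001, -1.0]]
wrist_force: [-0.2, -0.3, -0.2]
width: 59.4
grip_force: 0.0
t: 31.6
tcp_pos: [503.6, -334.4, 80.7]
eef_rot: [[-0.084, 0.996, -0.003], [0.996, 0.084, 0.002], [0.002, -0.002, -1.0]]
wrist_force: [0.3, 0.9, 0.3]
width: 0.3
grip_force: 0.0
```

```bash
python3 -m handwheel '{"delta_rot":[[0,0,0],[0,0,0],[0,0,0],[0,0,0],[0,0,0]],"dp":[[0,0,0.0],[0,0,0.002],[0,0,0.004],[0,0,0.006],[0,0,0.006]],"gripper":[0.0,0.0,0.0,0.0,0.0]}'
```

```text
t: 32.1
tcp_pos: [505.3, -335.6, 79.2]
eef_rot: [[-0.084, 0.996, 0.003], [0.996, 0.084, -0.002], [-0.002, 0.003, -1.0]]
wrist_force: [-3.4, 3.0, 16.4]
width: 0.7
grip_force: 8.3
```

Shank top at 79.2 mm, so the small saw is home. The same probe on the large one.

```bash
python3 -m handwheel '{"delta_rot":[[0,0,0],[0,0,0],[0,0,0],[0,0,0],[0,0,0],[0,0,0],[0,0,0],[0,0,0],[0,0,0],[0,0,0]],"dp":[[0,0,-0.02],[0,0,-0.03],[0,-0.03,-0.03],[0,-0.06,-0.03],[0,-0.085,-0.03],[0,-0.095,-0.03],[0,-0.095,-0.02],[0,-0.095,-0.01],[0,-0.095,-0.005],[0,-0.095,-0.005]],"gripper":[0.0,0.0,0.0,0.0,0.0,0.0,0.0,0.0,0.0,0.0]}'
python3 -m handwheel '{"delta_rot":[[0,0,0],[0,0,0],[0,0,0],[0,0,0]],"dp":[[0,0,0.002],[0,0,0.004],[0,0,0.005],[0,0,0.005]],"gripper":[0.0,0.0,0.0,0.0]}'
```

```text
t: 33.1
tcp_pos: [410.0, -342.4, 80.5]
eef_rot: [[-0.085, 0.996, -0.001], [0.996, 0.085, 0.001], [0.002, -0.001, -1.0]]
wrist_force: [-0.9, -0.5, 0.7]
width: 0.4
grip_force: 0.0
t: 33.5
tcp_pos: [410.6, -343.4, 79.1]
eef_rot: [[-0.084, 0.996, 0.002], [0.996, 0.084, -0.002], [-0.002, 0.002, -1.0]]
wrist_force: [-5.2, 5.8, 21.6]
width: 0.8
grip_force: 10.7
```

Both are home. Now back to the can in the tray.

```bash
python3 -m handwheel '{"delta_rot":[[0,0,0],[0,0,0],[0,0,0],[0,0,0],[0,0,0],[0,0,0],[0,0,0],[0,0,0],[0,0,0],[0,0,0]],"dp":[[0,0,-0.02],[0,0,-0.06],[0,0,-0.1],[0.02,0.005,-0.125],[0.06,0.015,-0.125],[0.105,0.026,-0.125],[0.15,0.037,-0.125],[0.195,0.048,-0.125],[0.24,0.059,-0.125],[0.285,0.07,-0.125]],"gripper":[0.0,0.0,0.0,0.02,0.05,0.082,0.082,0.082,0.082,0.082]}'
python3 -m handwheel '{"delta_rot":[[0,0,-0.01],[0,0,-0.02],[0,0,-0.03],[0,0,-0.04],[0,0,-0.05],[0,0,-0.06],[0,0,-0.07],[0,0,-0.074],[0,0,-0.074],[0,0,-0.074]],"dp":[[0.045,0.011,0],[0.09,0.022,0],[0.135,0.033,0],[0.18,0.044,0],[0.225,0.055,0],[0.27,0.066,0],[0.315,0.077,0],[0.36,0.088,0],[0.395,0.097,0],[0.408,0.1,0]],"gripper":[0.082,0.082,0.082,0.082,0.082,0.082,0.082,0.082,0.082,0.082]}'
python3 -m handwheel '{"delta_rot":[[0,0,0],[0,0,0],[0,0,0]],"dp":[[0,0,0],[0,0,0],[0,0,0]],"gripper":[0.082,0.082,0.082]}'
```

```text
t: 34.5
tcp_pos: [455.7, -51.2, 202.4]
eef_rot: [[-0.084, 0.996, 0.001], [0.996, 0.084, -0.0], [-0.0, 0.001, -1.0]]
wrist_force: [0.7, -0.5, -0.5]
width: 52.9
grip_force: 0.0
t: 35.5
tcp_pos: [520.6, 365.0, 201.4]
eef_rot: [[-0.16, 0.987, -0.0], [0.987, 0.16, 0.0], [0.0, -0.0, -1.0]]
wrist_force: [-0.3, -0.1, 1.0]
width: 82.2
grip_force: 0.0
t: 35.8
tcp_pos: [521.1, 360.9, 202.2]
eef_rot: [[-0.156, 0.988, 0.0], [0.988, 0.156, 0.0], [0.0, 0.0, -1.0]]
wrist_force: [-0.1, 0.4, -0.1]
width: 82.0
grip_force: 0.0
```

```bash
python3 -m handwheel '{"delta_rot":[[0,0,0],[0,0,0],[0,0,0],[0,0,0],[0,0,0],[0,0,0],[0,0,0],[0,0,0],[0,0,0],[0,0,0]],"dp":[[0,0.001,0.02],[0,0.001,0.045],[0,0.001,0.07],[0,0.001,0.09],[0,0.001,0.105],[0,0.001,0.115],[0,0.001,0.121],[0,0.001,0.121],[0,0.001,0.121],[0,0.001,0.121]],"gripper":[0.082,0.082,0.082,0.082,0.082,0.082,0.082,0.082,0.082,0.082]}'
python3 -m handwheel '{"delta_rot":[[0,0,0],[0,0,0],[0,0,0],[0,0,0],[0,0,0],[0,0,0],[0,0,0]],"dp":[[0,0,0],[0,0,0],[0,0,0],[0,0,0],[0,0,0],[0,0,0],[0,0,0]],"gripper":[0.055,0.055,0.055,0.055,0.055,0.055,0.055]}' 30
```

```text
t: 36.8
tcp_pos: [522.3, 362.2, 81.8]
eef_rot: [[-0.157, 0.988, 0.001], [0.988, 0.157, 0.001], [0.0, 0.001, -1.0]]
wrist_force: [-0.4, 0.7, 0.6]
width: 82.2
grip_force: 0.0
t: 37.5
tcp_pos: [522.0, 362.1, 81.2]
eef_rot: [[-0.157, 0.988, 0.0], [0.988, 0.157, 0.0], [0.0, 0.0, -1.0]]
wrist_force: [-0.9, -0.5, 4.1]
width: 63.4
grip_force: 30.0
```

```bash
python3 -m handwheel '{"delta_rot":[[0,0,0],[0,0,0],[0,0,0],[0,0,0],[0,0,0],[0,0,0.02],[0,0,0.04],[0,0,0.06],[0,0,0.08],[0,0,0.104]],"dp":[[0,0,-0.01],[0,0,-0.03],[0,0,-0.05],[0,0,-0.07],[-0.01,-0.001,-0.08],[-0.03,-0.004,-0.085],[-0.065,-0.009,-0.085],[-0.1,-0.014,-0.085],[-0.135,-0.019,-0.085],[-0.17,-0.024,-0.085]],"gripper":[0.055,0.055,0.055,0.055,0.055,0.055,0.055,0.055,0.055,0.055]}'
python3 -m handwheel '{"delta_rot":[[0,0,0]],"dp":[[0,0,0]],"gripper":[0.055]}'
```

```text
t: 38.5
tcp_pos: [524.5, 188.3, 165.6]
eef_rot: [[-0.053, 0.999, -0.001], [0.999, 0.053, -0.0], [-0.0, -0.001, -1.0]]
wrist_force: [0.5, -0.5, -2.6]
width: 63.5
grip_force: 30.0
t: 38.6
tcp_pos: [524.9, 186.4, 165.8]
eef_rot: [[-0.05, 0.999, -0.001], [0.999, 0.05, -0.001], [-0.001, -0.001, -1.0]]
wrist_force: [-0.7, 0.7, -3.1]
width: 63.5
grip_force: 30.0
```

```bash
python3 -m handwheel '{"delta_rot":[[0,0,0],[0,0,0],[0,0,0],[0,0,0],[0,0,0],[0,0,0],[0,0,0],[0,0,0],[0,0,0],[0,0,0]],"dp":[[-0.035,-0.001,0],[-0.07,-0.002,0],[-0.105,-0.004,0],[-0.14,-0.005,0],[-0.175,-0.006,0],[-0.21,-0.007,0],[-0.24,-0.008,0],[-0.26,-0.009,0],[-0.273,-0.0094,0],[-0.273,-0.0094,0]],"gripper":[0.055,0.055,0.055,0.055,0.055,0.055,0.055,0.055,0.055,0.055]}'
python3 -m handwheel '{"delta_rot":[[0,0,0],[0,0,0],[0,0,0],[0,0,0],[0,0,0],[0,0,0],[0,0,0],[0,0,0],[0,0,0],[0,0,0]],"dp":[[0,0,0],[0,0,0.01],[0,0,0.025],[0,0,0.045],[0,0,0.06],[0,0,0.07],[0,0,0.075],[0,0,0.077],[0,0,0.0775],[0,0,0.0775]],"gripper":[0.055,0.055,0.055,0.055,0.055,0.055,0.055,0.055,0.055,0.055]}'
```

```text
t: 39.6
tcp_pos: [530.2, -83.7, 165.7]
eef_rot: [[-0.053, 0.999, -0.0], [0.999, 0.053, 0.0], [0.0, -0.0, -1.0]]
wrist_force: [-0.3, 0.6, -3.9]
width: 63.7
grip_force: 30.0
t: 40.6
tcp_pos: [530.7, -82.8, 88.9]
eef_rot: [[-0.054, 0.999, 0.001], [0.999, 0.054, -0.0], [-0.0, 0.001, -1.0]]
wrist_force: [-0.1, 0.4, -3.3]
width: 63.3
grip_force: 30.0
```

```bash
python3 -m handwheel '{"delta_rot":[[0,0,0],[0,0,0],[0,0,0],[0,0,0]],"dp":[[0,0,0.001],[0,0,0.002],[0,0,0.0025],[0,0,0.0025]],"gripper":[0.055,0.055,0.055,0.055]}'
python3 -m handwheel '{"delta_rot":[[0,0,0],[0,0,0],[0,0,0],[0,0,0],[0,0,0],[0,0,0],[0,0,0],[0,0,0],[0,0,0]],"dp":[[0,0,0],[0,0,0],[0,0,0],[0,0,0],[0,0,0],[0,0,-0.01],[0,0,-0.04],[0,0,-0.08],[0,0,-0.118]],"gripper":[0.068,0.082,0.082,0.082,0.082,0.082,0.082,0.082,0.082]}'
```

```text
t: 41.0
tcp_pos: [530.4, -82.8, 86.2]
eef_rot: [[-0.054, 0.999, 0.0], [0.999, 0.054, -0.0], [-0.0, 0.0, -1.0]]
wrist_force: [0.3, 0.5, -1.2]
width: 63.5
grip_force: 30.0
t: 41.9
tcp_pos: [530.2, -82.7, 206.3]
eef_rot: [[-0.054, 0.999, 0.0], [0.999, 0.054, -0.0], [-0.0, 0.0, -1.0]]
wrist_force: [-0.1, -0.6, -0.8]
width: 82.1
grip_force: 0.0
```

```bash
python3 -m handwheel '{"delta_rot":[[0,0,-0.02],[0,0,-0.04],[0,0,-0.06],[0,0,-0.08],[0,0,-0.1],[0,0,-0.104],[0,0,-0.104],[0,0,-0.104],[0,0,-0.104],[0,0,-0.104]],"dp":[[0.04,-0.008,0],[0.085,-0.016,0],[0.13,-0.025,0],[0.175,-0.033,0],[0.22,-0.042,0],[0.265,-0.05,0],[0.31,-0.059,0],[0.355,-0.067,0],[0.4,-0.076,0],[0.434,-0.082,0]],"gripper":[0.082,0.082,0.082,0.082,0.082,0.082,0.082,0.082,0.082,0.082]}'
python3 -m handwheel '{"delta_rot":[[0,0,0],[0,0,0],[0,0,0],[0,0,0],[0,0,0],[0,0,0],[0,0,0],[0,0,0],[0,0,0],[0,0,0]],"dp":[[0,0,0],[0,0,0],[0,0,0],[0,0,0.02],[0,0,0.045],[0,0,0.07],[0,0,0.095],[0,0,0.11],[0,0,0.12],[0,0,0.12]],"gripper":[0.082,0.082,0.082,0.082,0.082,0.082,0.082,0.082,0.082,0.082]}'
python3 -m handwheel '{"delta_rot":[[0,0,0],[0,0,0]],"dp":[[0,0,0.005],[0,0,0.005]],"gripper":[0.082,0.082]}'
```

```text
t: 42.9
tcp_pos: [424.0, 348.5, 204.9]
eef_rot: [[-0.158, 0.987, 0.001], [0.987, 0.158, 0.001], [0.001, 0.001, -1.0]]
wrist_force: [0.6, -0.1, 0.1]
width: 81.8
grip_force: 0.0
t: 43.9
tcp_pos: [425.1, 345.2, 83.3]
eef_rot: [[-0.156, 0.988, -0.001], [0.988, 0.156, -0.001], [-0.001, -0.001, -1.0]]
wrist_force: [0.6, 0.3, 0.9]
width: 82.0
grip_force: 0.0
t: 44.1
tcp_pos: [425.3, 346.1, 79.2]
eef_rot: [[-0.157, 0.988, 0.0], [0.988, 0.157, 0.0], [0.0, 0.001, -1.0]]
wrist_force: [0.5, -0.8, 0.3]
width: 82.2
grip_force: 0.0
```

```bash
python3 -m handwheel '{"delta_rot":[[0,0,0],[0,0,0],[0,0,0],[0,0,0],[0,0,0],[0,0,0],[0,0,0]],"dp":[[0,0,0],[0,0,0],[0,0,0],[0,0,0],[0,0,0],[0,0,0],[0,0,0]],"gripper":[0.05,0.05,0.05,0.05,0.05,0.05,0.05]}' 20
python3 -m handwheel '{"delta_rot":[[0,0,0],[0,0,0],[0,0,0],[0,0,0],[0,0,0],[0,0,0],[0,0,0],[0,0,0],[0,0,0],[0,0,0]],"dp":[[0,0,-0.01],[0,0,-0.03],[0,0,-0.05],[0,0,-0.07],[-0.01,0.001,-0.08],[-0.03,0.004,-0.085],[-0.06,0.007,-0.085],[-0.09,0.011,-0.085],[-0.12,0.015,-0.085],[-0.15,0.018,-0.085]],"gripper":[0.05,0.05,0.05,0.05,0.05,0.05,0.05,0.05,0.05,0.05]}'
python3 -m handwheel '{"delta_rot":[[0,0,0.02],[0,0,0.04],[0,0,0.06],[0,0,0.08],[0,0,0.1],[0,0,0.104],[0,0,0.104],[0,0,0.104],[0,0,0.104],[0,0,0.104]],"dp":[[-0.03,0.004,0],[-0.06,0.008,0],[-0.09,0.011,0],[-0.12,0.015,0],[-0.15,0.018,0],[-0.18,0.022,0],[-0.2,0.025,0],[-0.211,0.026,0],[-0.2135,0.0263,0],[-0.2135,0.0263,0]],"gripper":[0.05,0.05,0.05,0.05,0.05,0.05,0.05,0.05,0.05,0.05]}'
```

```text
t: 44.8
tcp_pos: [425.2, 346.3, 79.1]
eef_rot: [[-0.157, 0.988, 0.0], [0.988, 0.157, 0.0], [0.0, 0.0, -1.0]]
wrist_force: [0.4, -0.4, 2.1]
width: 55.5
grip_force: 20.0
t: 45.8
tcp_pos: [466.3, 199.0, 163.7]
eef_rot: [[-0.157, 0.988, -0.001], [0.988, 0.157, -0.0], [-0.0, -0.001, -1.0]]
wrist_force: [0.1, 0.6, -3.1]
width: 55.4
grip_force: 20.0
t: 46.8
tcp_pos: [525.7, -5.7, 163.8]
eef_rot: [[-0.054, 0.999, -0.001], [0.999, 0.054, 0.0], [0.0, -0.001, -1.0]]
wrist_force: [0.5, -0.4, -4.0]
width: 55.9
grip_force: 20.0
```

```bash
python3 -m handwheel '{"delta_rot":[[0,0,0],[0,0,0],[0,0,0],[0,0,0],[0,0,0],[0,0,0],[0,0,0],[0,0,0],[0,0,0],[0,0,0]],"dp":[[0,0,0.01],[0,0,0.025],[0,0,0.045],[0,0,0.06],[0,0,0.07],[0,0,0.075],[0,0,0.077],[0,0,0.0785],[0,0,0.0795],[0,0,0.0795]],"gripper":[0.05,0.05,0.05,0.05,0.05,0.05,0.05,0.05,0.05,0.05]}'
python3 -m handwheel '{"delta_rot":[[0,0,0],[0,0,0],[0,0,0],[0,0,0],[0,0,0],[0,0,0],[0,0,0],[0,0,0],[0,0,0]],"dp":[[0,0,0],[0,0,0],[0,0,0],[0,0,0],[0,0,0],[0,0,-0.01],[0,0,-0.04],[0,0,-0.08],[0,0,-0.125]],"gripper":[0.05,0.065,0.08,0.08,0.08,0.08,0.08,0.08,0.08]}'
python3 -m handwheel '{"delta_rot":[[0,0,0],[0,0,0],[0,0,0],[0,0,0],[0,0,0]],"dp":[[-0.02,0.01,-0.02],[-0.037,0.02,-0.047],[-0.037,0.025,-0.047],[-0.037,0.025,-0.047],[-0.037,0.025,-0.047]],"gripper":[0.08,0.08,0.08,0.08,0.08]}'
python3 - <<'E'
from h import *
import pickle
s=telemetry.state();print(s['tcp_pos'])
a=optics.capture('side');b=optics.capture('wrist');cv2.imwrite('pics/w9.png',b[:,:,::-1]);pickle.dump(s,open('w9.pkl','wb'))
cv2.imwrite('pics/s9.png',np.hstack([cv2.resize(a[140:384,145:300],None,fx=2.4,fy=2.4),cv2.resize(b[95:245,195:355],(430,586))])[:,:,::-1])
E
```

```text
t: 47.8
tcp_pos: [526.2, -5.9, 84.7]
eef_rot: [[-0.054, 0.999, 0.001], [0.999, 0.054, -0.0], [-0.0, 0.001, -1.0]]
wrist_force: [-0.2, -0.4, -3.4]
width: 55.0
grip_force: 20.0
t: 48.7
tcp_pos: [525.4, -5.8, 211.1]
eef_rot: [[-0.054, 0.999, -0.001], [0.999, 0.054, 0.0], [0.0, -0.001, -1.0]]
wrist_force: [0.8, 0.1, 0.2]
width: 79.8
grip_force: 0.0
t: 49.2
tcp_pos: [552.4, -41.0, 255.5]
eef_rot: [[-0.054, 0.999, -0.002], [0.999, 0.054, 0.0], [0.0, -0.002, -1.0]]
wrist_force: [1.1, -0.7, -0.3]
width: 80.0
grip_force: 0.0
[552.39078346 -40.96407941 255.48028088]
```

View pics/w9.png

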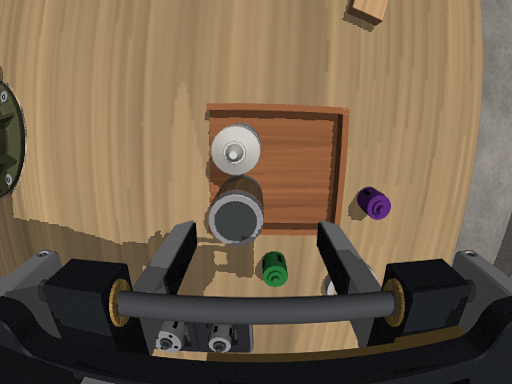

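View pics/s9.png

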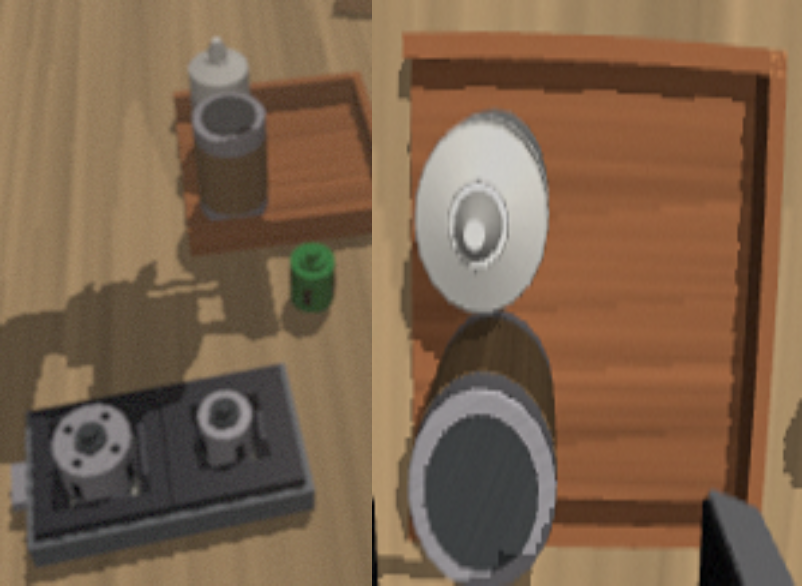

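Both stand upright in the bay. In the side view the can lid is now at about (241,192), against (241,194) at the start, and the nozzle at (235,159), against (235,160). That is within a few millimetres. Both saws sit in their cutouts, so I'm handing in.

```bash
python3 -c "
from cell import bot; print(bot.sign_off())"
```

```text
the job is handed in; nothing more can be done
None
```

The job is handed in, with no verdict shown: both hole saws are pressed home in their own cutouts (shank tops probed at 79 mm), and the bottle and can stand upright back on their original spots to within a few millimetres, at about 49 s of the 136 s.

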